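# Line up a spring-loaded gear-case cover with a drift pin and fit its bolt

### The arm

A 7-joint arm with a two-finger parallel gripper is mounted at the origin on the work surface. World frame = base frame: x ahead of the robot, y to its left, z up, the work surface at z = 0. Lengths are in mm, angles in rad, forces in N, time in s.
With the tool pointing down it reaches from about 350 to 900 mm from the base axis. Payload 7.2 kg.
Tool frame: the origin (TCP) lies between the finger pads; the fingertips stand robot.finger_overhang ahead of it and the grasp point (between the pads) is the TCP (robot.finger_overhang is the distance from the TCP to the fingertips, in mm); z points along the fingers, y is the line along which they close (so a half turn about z gives the same grasp; the last joint's range is limited). The gripper opens to 88 mm and grips with 3 to 60 N. Pads are 20 mm wide; open, the fingers measure 115 mm over their backs; the gripper's body (75 mm by 178 mm) begins 61 mm behind the grasp point.
Start: joints at [1.194, 0.411, -0.013, 1.596, 0.006, 1.134, -0.082], TCP at [189.935, -595.444, 241.653] pointing down, gripper open.
Joint ranges: [-2.95, 2.95], [-0.29, 1.99], [-1.47, 1.44], [0.14, 2.54], [-1.03, 4.17], [0.13, 1.85], [-2.86, 2.86]. Speed limits (rad/s): [2.39, 2.39, 3.01, 3.01, 3.14, 3.14, 3.14].

### API

Orientations are given as [roll, pitch, yaw] about the fixed x, y, z axes, in that order (R = Rz(yaw) Ry(pitch) Rx(roll)).
In Python, from workcell import sensors, grab_frame, camera_info, ticket, robot gives the robot as it stands.
- The arm moves only by the tool send_rows, never from a script. Its argument "commands" is a list of rows, each a list of 7 numbers: the shift along the world's x, y, z in m, then the turn, a rotation vector about the world's x, y, z in units of 6 degrees (1.0 is 6 degrees), then the opening, from 0 (shut) to 1 (fully open). A call has 1 to 20 rows; each row is the pose to reach, as a shift and turn from the pose commanded when the call began; what a row does not reach only later rows make up. A row lasts 1/12 s, in which the tool goes at most 41.7 mm and 7.16 degrees, less where a joint would pass 70% of its speed; a pose out of reach is approached as far as the arm can. A call with a gripper value outside its range is refused whole. The fingers move at their own pace and stop on an object; "squeeze" is the grip in N (left out, the last holds). Time passes only in rows, so rows that repeat a pose let the fingers close. It gives the time, the measured TCP pose, the force, the opening and the grip force at its end, in the units of the state.
- sensors.sense(): the state, without advancing time (a new reading comes with each control period).
- grab_frame(name): name is "side" or "top"; returns the picture (420x560x3 uint8, red, green, blue); there is no depth.
- camera_info(name): a dict with "camera_matrix" (3x3 intrinsics, pixels), "R" (3x3) and "t" (3): a world point X has camera coordinates R X + t. Camera axes: x right, y down, z forward; pixel columns grow to the right and rows downward; lengths in mm; the calibration is good to about 2 mm. A picture is of the moment at which its call begins. camera_info takes no time and is no camera call.
- ticket.hand_in(): hands the job in; it is judged then, once.
The state is a dict: "time": time; "joint_positions": joint angles; "joint_velocities": joint speeds; "joint_efforts": joint torques, N m; "position": TCP position; "ee_rot": TCP orientation; "contact_force": force on the tool from outside, world axes, zero at the start; "moment": the same for the moment, N m; "gripper_width": finger opening in mm; "grip_force": force on a finger pad.
Only numpy, scipy, OpenCV 4.12 (cv2) and the standard library are available. Lean on these libraries where they do the work, as an engineer would, in place of code of your own. Each camera call takes 0.05 s, during which the arm holds its last target. There are 200 camera calls.

### The job

The cover of the gear case hangs on its pivot bolt and a spring keeps its holes out of line with those of the carrier beneath. First feel the tapered drift pin into the drift hole (the open hole farther from the pivot bolt) and push it gently down, without forcing it, until its shoulder sits flat on the cover and the holes are in line. Leave it there, fit the loose bolt in the other hole until its head sits flat on the cover, and leave the mug, gear and wrench alone.

Things in the scene. Friction and masses are not known exactly. Their poses are not given: they have to be found in the camera images.
- case: (All sizes in mm.) Fixed aluminium gear case, 150 (x) x 110 (y) x 48 high on a foot 170 x 150; origin: centre of its underside, z up. Clamped on it, immovable: the gear carrier, a plate 148 x 108 x 22 with two vertical through holes, drift hole 13 diameter, bolt hole 12; below them the case has roomy passages. On the carrier lies the cover, 140 x 100 x 10.
- pivot (a point): on the axis of the pivot bolt (vertical; head 20 diameter, 10 high) at the height of the cover's upper face: (-55, -35, 80) in the case's frame. Carrier and cover are both turned about this axis. Not turned, each has its drift hole at (110, 70) and its bolt hole at (110, 0) from here along the case's x, y: 130.4 and 110 from the axis. The cover's holes are both 13 diameter.
- cover_middle (a point): at the nominal middle of the cover's upper face (cover not turned), (0, 0, 80) in the case's frame; a round boss 40 diameter, 12 high stands near it. The carrier is turned by an unmeasured angle, anything from -0.075 to 0.075 rad (anticlockwise from above positive), and the cover, on a spring, a further 0.042 to 0.057 rad anticlockwise of the carrier; both differ each time.
- stand: wooden stand 70 (x) x 130 (y) x 64 high, fixed; two vertical through holes of 14 diameter at (0, 30) and (0, -30), in which the drift and the bolt stand (either way round). Origin: centre of its underside.
- drift: steel drift pin, upright, about 0.11 kg. Origin: centre of its shoulder's underside, which rests on the stand at the start. Above it a round handle, 20 diameter, 40 high; below it a shank 12 diameter, 24 long, then a taper 30 long to a flat tip of 5 diameter (54 below the origin). Swinging the cover clockwise into line takes up to 8 N sideways at its drift hole; it springs back.
- bolt: steel bolt, upright, 0.06 kg. Origin: centre of the underside of its head, z up. Round dark head 20 diameter, 18 high; shank 10 diameter, 40 long, the last 3 narrowing to 7. The head rests on the stand at the start.
- mug: white mug, 80 diameter, 90 high; origin at its underside. Bystander.
- gear: steel gear, 70 diameter, 28 high; origin at its underside. Bystander.
- wrench: open wrench lying flat. Bystander.

How it is judged (in metres and radians):
On the way:
1. the drift is home, upright with its shoulder on the cover, its shank through cover and carrier (z of drift in the frame of case between 0.077 and 0.083 m and horizontal distance between drift and pivot between 0.1274 and 0.1334 m and angle between drift's own z axis and vertical below 0.1 rad), for 0.2 s.
At the end, for the whole second after the job is handed in: the drift and the bolt both stand upright (within 0.1 rad) in the drift hole and the bolt hole (130.4 and 110 mm from the pivot axis, within 3 mm, and 70 mm apart, within 4 mm), drift shoulder and bolt head within 3 mm of the cover's upper face; both released and at rest (all of step 1 and z of bolt in the frame of case between 0.077 and 0.083 m and horizontal distance between bolt and pivot between 0.107 and 0.113 m and angle between bolt's own z axis and vertical below 0.1 rad and horizontal distance between bolt and drift between 0.066 and 0.074 m and linear speed of each of bolt, drift below 0.02 m/s); the robot touches nothing.
It fails at once if the drift is forced: more than 40 N between it and the cover or the case with its carrier (contact force between drift and cover above 40 N or contact force between drift and case above 40 N).
It fails at once if the bolt is forced: more than 40 N between it and the cover or the case with its carrier (contact force between bolt and cover above 40 N or contact force between bolt and case above 40 N).
It fails at once if a bystander is moved by more than 30 mm (distance of any of mug, gear, wrench from where it was at the start of the episode above 0.03 m).
It also fails if it takes over 72 s, if anything falls off the work surface, if the arm or the gripper's body presses on something with over 40 N, if the wrist force passes 120 N, or if a joint passes its speed limit or range.

## Working session

There is one attempt and no reset: what is moved stays moved. The work goes in short steps, Python scripts to look and compute and a tool call to move; the robot and the scene stay as the last step left them, time stands still between calls to the robot, and variables do not carry over. Pictures are saved under pics/ and viewed, at most 10 in all, crops included, and the job is handed in when it is done.

Besides the shell and the picture viewer there is one more tool, called after ">>>" by a JSON object that holds its "api" and its "payload", one argument or row to a line. send_rows: Moves the arm, as the interface text tells. Its arguments: {"type":"object","properties":{"commands":{"type":"array"},"squeeze":{"type":"number"}},"required":["commands"]}

```bash
mkdir -p pics; ls
python3 - <<'E'
from workcell import sensors, grab_frame, camera_info, robot
import cv2,numpy as np
s=sensors.sense();print(s, robot.finger_overhang)
for n in("side","top"):
    f=grab_frame(n);cv2.imwrite(f"pics/{n}0.png",f[:,:,::-1]);c=camera_info(n);print(n,np.round(c["camera_matrix"],1).tolist(),np.round(c["R"],4).tolist(),np.round(c["t"],1).tolist())
E
```

```text
pics
{'time': 0.0, 'joint_positions': array([ 1.19381304,  0.41190544, -0.0127269 ,  1.59704134,  0.00560651,
        1.13429813, -0.08218894]), 'joint_velocities': array([ 0.00036649,  0.00097712, -0.00040026, -0.00016135, -0.00178818,
        0.0007054 , -0.0002815 ]), 'joint_efforts': array([ 1.83853758e-04, -5.87953055e+01,  6.41795564e-01, -2.91083050e+01,
       -5.38155029e-02,  1.80835370e-02,  1.02183687e-04]), 'position': array([ 189.76006089, -594.99508194,  240.80663104]), 'ee_rot': array([-3.13998014e+00,  1.14585100e-04,  3.08835459e-01]), 'contact_force': array([ 0.25110382, -0.72109456, -0.53061369]), 'moment': array([ 0.02641031, -0.03590032,  0.04849725]), 'grip_force': 0.0, 'gripper_width': 87.71758915947126} 19.0
side [[430.0, 0.0, 283.0], [0.0, 430.0, 207.9], [0.0, 0.0, 1.0]] [[0.9304, -0.366, -0.0197], [-0.2411, -0.5707, -0.785], [0.276, 0.7351, -0.6192]] [-593.3, 245.7, 815.7]
top [[438.7, 0.0, 269.2], [0.0, 438.7, 216.7], [0.0, 0.0, 1.0]] [[0.0491, -0.9988, 0.0039], [-0.9671, -0.0485, -0.2499], [0.2497, 0.0085, -0.9683]] [-14.0, 650.8, 1000.1]
```

View pics/top0.png

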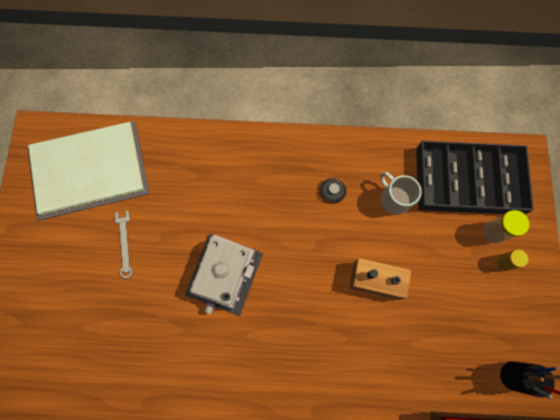

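View pics/side0.png

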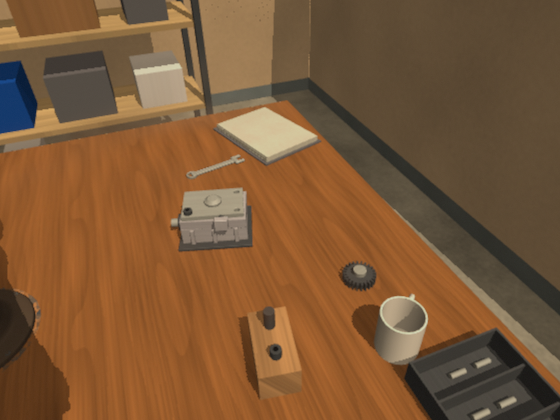

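The top view shows the case at (225,273), with the pivot bolt (dark) near (225,297) and holes near (214,244) and (250,257). The stand is at (382,278): the taller drift at (373,274) and the bolt at (396,281). I'll zoom in on the case and the stand.

Run:
```python
import cv2,numpy as np
t=cv2.imread("pics/top0.png");s=cv2.imread("pics/side0.png")
r=lambda a:cv2.resize(a,(400,300),interpolation=cv2.INTER_CUBIC)
a=r(t[230:320,170:290]);b=r(t[245:305,345:425]);c=r(s[175:250,165:265]);d=r(s[295:400,220:360][:105,:140])
cv2.imwrite("pics/c0.png",np.vstack([np.hstack([a,b]),np.hstack([c,d])]))
```

```text
(no output)
```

View pics/c0.png

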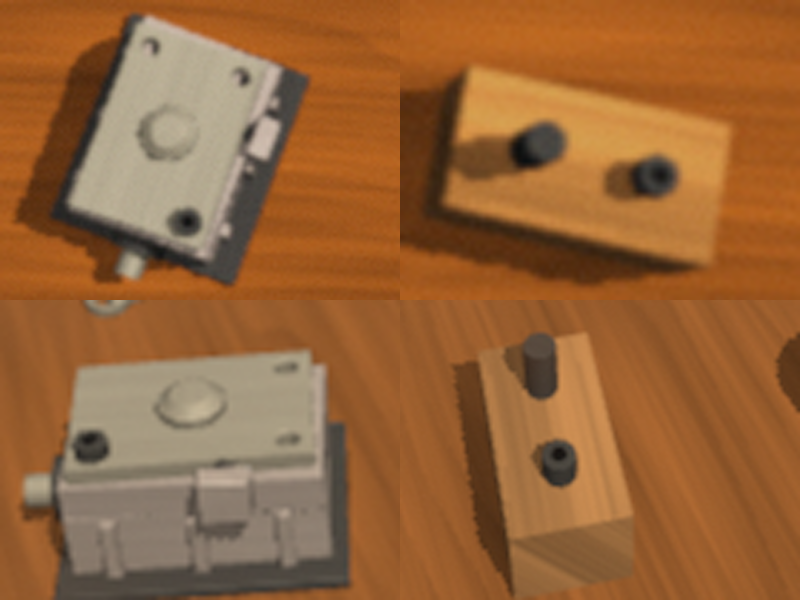

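```bash
cat > h.py <<'E'
import numpy as np
from workcell import camera_info
def ray(n,p,z):
    c=camera_info(n);R=np.array(c["R"]);o=-R.T@np.array(c["t"]);d=R.T@np.linalg.solve(np.array(c["camera_matrix"]),[p[0],p[1],1.]);return (o+d*(z-o[2])/d[2])[:2]
def proj(n,X):
    c=camera_info(n);q=np.array(c["camera_matrix"])@(np.array(c["R"])@X+np.array(c["t"]));return q[:2]/q[2]
E
python3 - <<'E'
from h import *
cr={'a':("top",170,230,10/3),'b':("top",345,245,5),'c':("side",165,175,4),'d':("side",220,295,400/140)}
def w(k,u,v,z):
    n,x0,y0,s=cr[k];return ray(n,(x0+(u+.5)/s-.5,y0+(v+.5)/s-.5),z)
P={}
for nm,z,A in [("pivot",90,[('a',186,219),('c',91,439)]),("drifthole",80,[('a',150,47),('c',287,368)]),("bolthole",80,[('a',242,77),('c',288,439)]),
 ("drift",104,[('b',549,136),('d',540,343)]),("bolt",82,[('b',657,173),('d',560,452)]),("boss",92,[('a',170,130),('c',192,397)])]:
    q=[w(k,u,v,z) for k,u,v in A];P[nm]=q;print(nm,np.round(q,1).tolist(),np.round(np.mean(q,0),1))
for i in (0,1):
    p,d,b=P['pivot'][i],P['drifthole'][i],P['bolthole'][i];print(np.linalg.norm(d-p),np.linalg.norm(b-p),np.linalg.norm(d-b),np.arctan2(*(d-p)[::-1])-np.arctan2(70,110),np.arctan2(*(b-p)[::-1]),np.linalg.norm(P['drift'][i]-P['bolt'][i]))
# stand corners top face z=64
for k,c in (('b',[(470,68),(732,125),(709,266),(443,208)]),('d',[(478,351),(584,333),(634,520),(514,540)])): print([np.round(w(k,u,v,64)).tolist() for u,v in c])
E
```

```text
pivot [[453.7, 111.1], [406.9, -111.4]] [ 4.303e+02 -1.000e-01]
drifthole [[576.8, 147.5], [505.2, -93.2]] [541.   27.2]
bolthole [[558.0, 79.0], [492.5, -137.2]] [525.3 -29.1]
drift [[533.6, -422.4], [637.0, -471.1]] [ 585.3 -446.8]
bolt [[521.7, -482.3], [626.0, -509.2]] [ 573.9 -495.7]
boss [[515.4, 126.9], [456.1, -105.6]] [485.7  10.7]
128.3698864931326 109.16259873125382 71.0441782410611 -0.2792577853318827 -0.29868462680441793 60.9901155779948
99.99181850653923 89.48304904951638 45.81963857399098 -0.38348653017761447 -0.2927195168895355 39.600805295879695
[[571.0, -402.0], [549.0, -529.0], [481.0, -513.0], [502.0, -386.0]]
[[623.0, -449.0], [678.0, -461.0], [647.0, -541.0], [592.0, -528.0]]
```

Run:
```python
from h import *
cr={'a':("top",170,230,10/3,0,0),'b':("top",345,245,5,400,0),'c':("side",165,175,4,0,300),'d':("side",220,295,400/140,400,300)}
def w(k,u,v,z):
    n,x0,y0,s,du,dv=cr[k];return ray(n,(x0+(u-du+.5)/s-.5,y0+(v-dv+.5)/s-.5),z)
P={}
for nm,z,A in [("pivot",90,[('a',186,219),('c',91,439)]),("drifthole",80,[('a',150,47),('c',287,368)]),("bolthole",80,[('a',242,77),('c',288,439)]),
 ("drift",104,[('b',549,136),('d',540,343)]),("bolt",82,[('b',657,173),('d',560,452)]),("boss",92,[('a',170,130),('c',192,397)])]:
    q=[w(k,u,v,z) for k,u,v in A];P[nm]=q;print(nm,np.round(q,1).tolist(),np.round(np.mean(q,0),1))
for i in (0,1):
    p,d,b=P['pivot'][i],P['drifthole'][i],P['bolthole'][i];print(np.linalg.norm(d-p),np.linalg.norm(b-p),np.linalg.norm(d-b),np.arctan2(*(d-p)[::-1])-np.arctan2(70,110),np.arctan2(*(b-p)[::-1]),np.linalg.norm(P['drift'][i]-P['bolt'][i]))
for k,c in (('b',[(470,68),(732,125),(709,266),(443,208)]),('d',[(478,351),(584,333),(634,520),(514,540)])): print([np.round(w(k,u,v,64)).tolist() for u,v in c])
```

```text
pivot [[453.7, 111.1], [452.1, 110.1]] [452.9 110.6]
drifthole [[576.8, 147.5], [576.3, 145.6]] [576.6 146.6]
bolthole [[558.0, 79.0], [557.2, 79.3]] [557.6  79.2]
drift [[524.3, -234.8], [522.2, -233.4]] [ 523.2 -234.1]
bolt [[512.2, -291.4], [511.7, -292.6]] [ 512. -292.]
boss [[515.4, 126.9], [513.8, 123.5]] [514.6 125.2]
128.3698864931326 109.16259873125382 71.0441782410611 -0.2792577853318827 -0.29868462680441793 57.80152826241042
129.25699761137162 109.51813262427152 68.974445596755 -0.2882177591090574 -0.28436398138441094 60.08994080203054
[[561.0, -206.0], [540.0, -334.0], [471.0, -320.0], [493.0, -193.0]]
[[493.0, -194.0], [560.0, -206.0], [538.0, -337.0], [473.0, -323.0]]
```

The crops show the cover holes, the pivot head, and the drift and bolt on the stand. The two views agree to within 2 mm. Next I'll move above the drift.

>>> {"api": "send_rows", "payload": {
  "commands": [
    [0.033,0.036,0,0,0,0.9,0.7],
    [0.067,0.072,0,0,0,1.9,0.7],
    [0.1,0.108,0,0,0,2.8,0.7],
    [0.133,0.144,0,0,0,3.7,0.7],
    [0.167,0.18,0,0,0,4.6,0.7],
    [0.2,0.217,0,0,0,5.5,0.7],
    [0.233,0.253,-0.02,0,0,6.5,0.7],
    [0.267,0.289,-0.04,0,0,7.4,0.7],
    [0.3,0.325,-0.05,0,0,8.3,0.7],
    [0.333,0.361,-0.06,0,0,9.2,0.7],
    [0.333,0.361,-0.07,0,0,9.2,0.7],
    [0.333,0.361,-0.07,0,0,9.2,0.7],
    [0.333,0.361,-0.07,0,0,9.2,0.7],
    [0.333,0.361,-0.07,0,0,9.2,0.7]
  ]
}}

```text
time: 1.27
position: [523.7, -231.4, 170.3]
ee_rot: [-3.139, -0.002, 1.277]
contact_force: [-1.6, -1.3, -1.0]
gripper_width: 61.5
grip_force: 0.0
```

Run:
```python
from h import *
from workcell import sensors
from scipy.optimize import least_squares
s=sensors.sense();print(s['position'],s['ee_rot'],s['joint_positions'].round(2),s['time'],s['contact_force'])
m={'p':[452.9,110.6],'d':[576.6,146.6],'b':[557.6,79.2]}
def f(x):
    c,sn=np.cos(x[2]),np.sin(x[2]);R=np.array([[c,-sn],[sn,c]])
    return np.r_[x[:2]-m['p'],x[:2]+R@[110,70]-m['d'],x[:2]+R@[110,0]-m['b']]
r=least_squares(f,[450,110,-.3]).x;print(r)
for a in (0,-.025,-.05,-.0575):
    R=lambda t:np.array([[np.cos(t),-np.sin(t)],[np.sin(t),np.cos(t)]]);print(a,r[:2]+R(r[2]+a)@[110,70],r[:2]+R(r[2]+a)@[110,0])
```

```text
[ 523.73608877 -231.37496344  170.28861673] [-3.13922762e+00 -1.54682447e-03  1.27749770e+00] [ 0.62  0.42 -0.38  1.78  0.18  0.97 -0.12] 1.2667 [-1.6263378  -1.3021604  -0.98734345]
[ 4.52097718e+02  1.10363215e+02 -2.85049055e-01]
0 [577.34329946 146.60606742] [557.65898253  79.43071727]
-0.025 [578.21013917 143.46392873] [556.85276445  76.80162645]
-0.05 [578.99816273 140.30110318] [555.98107788  74.19351054]
-0.0575 [579.21912573 139.34851676] [555.70688593  73.41540991]
```

>>> {"api": "send_rows", "payload": {
  "commands": [
    [0,-0.001,-0.03,0,0,0,0.7],
    [0,-0.001,-0.06,0,0,0,0.7],
    [0,-0.001,-0.079,0,0,0,0.7],
    [0,-0.001,-0.079,0,0,0,0.7],
    [0,-0.001,-0.079,0,0,0,0.7],
    [0,-0.001,-0.079,0,0,0,0.2],
    [0,-0.001,-0.079,0,0,0,0.1],
    [0,-0.001,-0.079,0,0,0,0.1],
    [0,-0.001,-0.079,0,0,0,0.1],
    [0,-0.001,-0.079,0,0,0,0.1],
    [0,-0.001,-0.079,0,0,0,0.1],
    [0,-0.001,-0.079,0,0,0,0.1]
  ],
  "squeeze": 40
}}

```text
time: 2.27
position: [522.8, -235.4, 92.8]
ee_rot: [-3.141, 0.0, 1.272]
contact_force: [-4.0, 1.2, 3.0]
gripper_width: 18.2
grip_force: 36.6
```

>>> {"api": "send_rows", "payload": {
  "commands": [
    [0,0,0.02,0,0,0,0.1],
    [0,0,0.055,0,0,0,0.1],
    [0,0,0.09,0,0,0,0.1],
    [0.003,0.02,0.11,0,0,0,0.1],
    [0.008,0.055,0.11,0,0,0,0.1],
    [0.013,0.09,0.11,0,0,0,0.1],
    [0.018,0.125,0.11,0,0,0,0.1],
    [0.023,0.16,0.11,0,0,0,0.1],
    [0.028,0.195,0.11,0,0,0,0.1],
    [0.033,0.23,0.11,0,0,0,0.1],
    [0.038,0.265,0.11,0,0,0,0.1],
    [0.043,0.3,0.11,0,0,0,0.1],
    [0.048,0.335,0.11,0,0,0,0.1],
    [0.052,0.36,0.11,0,0,0,0.1],
    [0.055,0.379,0.11,0,0,0,0.1],
    [0.055,0.379,0.09,0,0,0,0.1],
    [0.055,0.379,0.08,0,0,0,0.1],
    [0.055,0.379,0.08,0,0,0,0.1],
    [0.055,0.379,0.08,0,0,0,0.1],
    [0.055,0.379,0.08,0,0,0,0.1]
  ]
}}

```text
time: 3.93
position: [578.2, 142.5, 173.0]
ee_rot: [3.141, 0.0, 1.271]
contact_force: [0.2, 1.2, -0.8]
gripper_width: 18.1
grip_force: 40.0
```

Run:
```python
from workcell import grab_frame,sensors
import cv2,numpy as np
from h import *
s=sensors.sense();print(s['position'],s['contact_force'])
X=s['position'].copy();X[2]=92-14
im=[]
for n in("top","side"):
    f=grab_frame(n)[:,:,::-1].copy();cv2.imwrite(f"pics/{n}1.png",f)
    u,v=proj(n,X).round().astype(int);x0,y0=u-50,v-70;print(n,x0,y0)
    im.append(cv2.resize(f[y0:y0+120,x0:x0+100],(400,480),interpolation=cv2.INTER_CUBIC))
cv2.imwrite("pics/c1.png",np.hstack(im))
```

```text
[578.20958389 142.54839707 173.02002748] [ 0.17788308  1.17438223 -0.82602953]
top 167 173
side 188 123
```

View pics/c1.png

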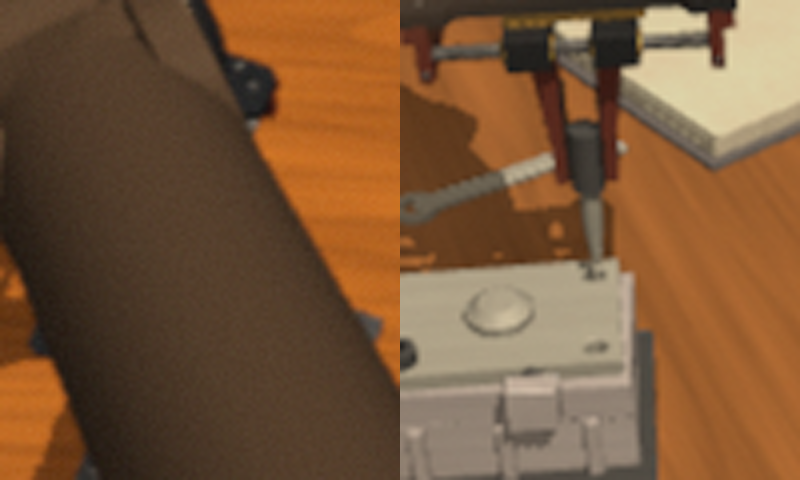

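Run:
```python
from h import *
X=np.array([578.2,142.5,173.])
q=lambda p:((p-[188,123])*4+[400,0]).round(1)
for dz in(12,-28,-52,-82): print(dz,q(proj("side",X+[0,0,dz])))
inv=lambda u,v:((u-400)/4+188,v/4+123)
print(ray("side",inv(598,261),91),ray("side",inv(584,126),185), q(proj("side",np.array([577.3,146.6,80]))))
```

```text
12 [582.  125.5]
-28 [588.3 185.4]
-52 [592.  219.9]
-82 [596.4 261.7]
[579.2747337  142.76732554] [579.0705143  141.54526668] [594.6 273.2]
```

>>> {"api": "send_rows", "payload": {
  "commands": [
    [0,0.0015,-0.004,0,0,0,0.1],
    [0,0.0015,-0.008,0,0,0,0.1],
    [0,0.0015,-0.01,0,0,0,0.1],
    [0,0.0015,-0.012,0,0,0,0.1],
    [0,0.0015,-0.013,0,0,0,0.1],
    [0,0.0015,-0.013,0,0,0,0.1],
    [0,0.0015,-0.013,0,0,0,0.1]
  ]
}}

```text
time: 4.62
position: [577.9, 145.1, 159.6]
ee_rot: [-3.142, -0.0, 1.272]
contact_force: [-0.3, -0.1, -0.9]
gripper_width: 18.0
grip_force: 40.0
```

>>> {"api": "send_rows", "payload": {
  "commands": [
    [0,0,-0.001,0,0,0,0.1],
    [0,0,-0.002,0,0,0,0.1],
    [0,0,-0.003,0,0,0,0.1],
    [0,0,-0.004,0,0,0,0.1],
    [0,0,-0.005,0,0,0,0.1],
    [0,0,-0.005,0,0,0,0.1]
  ]
}}

```text
time: 5.12
position: [577.8, 145.0, 154.4]
ee_rot: [-3.141, 0.0, 1.272]
contact_force: [-0.3, 0.0, -1.3]
gripper_width: 18.5
grip_force: 40.0
```

>>> {"api": "send_rows", "payload": {
  "commands": [
    [0.0003,-0.001,0,0,0,0,0.1],
    [0.0007,-0.0025,0,0,0,0,0.1],
    [0.0007,-0.0025,0,0,0,0,0.1],
    [0.0007,-0.0025,0,0,0,0,0.1],
    [0.0007,-0.0025,0,0,0,0,0.1]
  ]
}}

```text
time: 5.53
position: [578.5, 142.9, 154.7]
ee_rot: [-3.141, -0.0, 1.272]
contact_force: [-0.9, 2.1, -0.9]
gripper_width: 18.0
grip_force: 40.0
```

>>> {"api": "send_rows", "payload": {
  "commands": [
    [0,0,-0.001,0,0,0,0.1],
    [0,0,-0.002,0,0,0,0.1],
    [0,0,-0.003,0,0,0,0.1],
    [0,0,-0.003,0,0,0,0.1],
    [0,0,-0.003,0,0,0,0.1]
  ]
}}

```text
time: 5.95
position: [578.6, 142.8, 151.6]
ee_rot: [-3.141, -0.0, 1.272]
contact_force: [-1.1, 0.9, -0.2]
gripper_width: 18.5
grip_force: 40.0
```

>>> {"api": "send_rows", "payload": {
  "commands": [
    [0,0,-0.001,0,0,0,0.1],
    [0,0,-0.002,0,0,0,0.1],
    [0,0,-0.003,0,0,0,0.1],
    [0,0,-0.003,0,0,0,0.1],
    [0,0,-0.003,0,0,0,0.1]
  ]
}}

```text
time: 6.37
position: [578.6, 142.7, 148.5]
ee_rot: [-3.141, -0.0, 1.272]
contact_force: [-2.4, 2.2, 0.4]
gripper_width: 18.3
grip_force: 40.0
```

>>> {"api": "send_rows", "payload": {
  "commands": [
    [0,0,-0.001,0,0,0,0.1],
    [0,-0.0005,-0.002,0,0,0,0.1],
    [0,-0.0005,-0.003,0,0,0,0.1],
    [0,-0.0005,-0.004,0,0,0,0.1],
    [0,-0.0005,-0.004,0,0,0,0.1]
  ]
}}

```text
time: 6.78
position: [578.5, 142.2, 144.4]
ee_rot: [-3.141, -0.0, 1.272]
contact_force: [-0.7, 4.1, 0.0]
gripper_width: 18.7
grip_force: 40.0
```

>>> {"api": "send_rows", "payload": {
  "commands": [
    [0,-0.0003,-0.001,0,0,0,0.1],
    [0.0002,-0.0006,-0.002,0,0,0,0.1],
    [0.0002,-0.0006,-0.003,0,0,0,0.1],
    [0.0002,-0.0006,-0.004,0,0,0,0.1],
    [0.0002,-0.0006,-0.004,0,0,0,0.1]
  ]
}}

```text
time: 7.2
position: [578.7, 141.6, 140.4]
ee_rot: [-3.141, -0.0, 1.273]
contact_force: [-2.1, 3.9, 0.3]
gripper_width: 18.2
grip_force: 40.0
```

>>> {"api": "send_rows", "payload": {
  "commands": [
    [0,-0.0003,-0.001,0,0,0,0.1],
    [0.0001,-0.0005,-0.002,0,0,0,0.1],
    [0.0001,-0.0005,-0.003,0,0,0,0.1],
    [0.0001,-0.0005,-0.004,0,0,0,0.1],
    [0.0001,-0.0005,-0.004,0,0,0,0.1]
  ]
}}

```text
time: 7.62
position: [578.7, 141.3, 136.5]
ee_rot: [-3.141, -0.0, 1.272]
contact_force: [-2.3, 5.3, 1.5]
gripper_width: 18.3
grip_force: 40.0
```

>>> {"api": "send_rows", "payload": {
  "commands": [
    [0,-0.0003,-0.001,0,0,0,0.1],
    [0,-0.0005,-0.002,0,0,0,0.1],
    [0,-0.0005,-0.003,0,0,0,0.1],
    [0,-0.0005,-0.004,0,0,0,0.1],
    [0,-0.0005,-0.004,0,0,0,0.1]
  ]
}}

```text
time: 8.03
position: [578.6, 141.0, 132.5]
ee_rot: [-3.141, -0.0, 1.273]
contact_force: [-2.4, 5.5, 0.3]
gripper_width: 18.5
grip_force: 40.0
```

>>> {"api": "send_rows", "payload": {
  "commands": [
    [0,-0.0002,-0.001,0,0,0,0.1],
    [0,-0.0003,-0.002,0,0,0,0.1],
    [0,-0.0003,-0.003,0,0,0,0.1],
    [0,-0.0003,-0.003,0,0,0,0.1]
  ]
}}

```text
time: 8.37
position: [578.5, 140.8, 129.4]
ee_rot: [-3.141, -0.0, 1.273]
contact_force: [-2.6, 5.6, 1.7]
gripper_width: 17.9
grip_force: 40.0
```

>>> {"api": "send_rows", "payload": {
  "commands": [
    [0,-0.0001,-0.001,0,0,0,0.1],
    [0,-0.0002,-0.002,0,0,0,0.1],
    [0,-0.0002,-0.003,0,0,0,0.1],
    [0,-0.0002,-0.003,0,0,0,0.1]
  ]
}}

```text
time: 8.7
position: [578.5, 140.7, 126.4]
ee_rot: [-3.141, -0.001, 1.273]
contact_force: [-2.7, 5.3, 1.5]
gripper_width: 18.6
grip_force: 40.0
```

>>> {"api": "send_rows", "payload": {
  "commands": [
    [0,-0.0001,-0.001,0,0,0,0.1],
    [0,-0.0001,-0.002,0,0,0,0.1],
    [0,-0.0001,-0.003,0,0,0,0.1],
    [0,-0.0001,-0.003,0,0,0,0.1]
  ]
}}

```text
time: 9.03
position: [578.5, 140.7, 123.5]
ee_rot: [-3.141, -0.001, 1.273]
contact_force: [-3.0, 5.7, 1.3]
gripper_width: 18.3
grip_force: 40.0
```

>>> {"api": "send_rows", "payload": {
  "commands": [
    [0,0,-0.001,0,0,0,0.1],
    [0,0,-0.002,0,0,0,0.1],
    [0,0,-0.003,0,0,0,0.1],
    [0,0,-0.003,0,0,0,0.1]
  ]
}}

```text
time: 9.37
position: [578.5, 140.7, 120.5]
ee_rot: [-3.141, -0.001, 1.273]
contact_force: [-3.0, 5.5, 0.6]
gripper_width: 18.5
grip_force: 40.0
```

>>> {"api": "send_rows", "payload": {
  "commands": [
    [0,0,-0.001,0,0,0,0.1],
    [0,0,-0.002,0,0,0,0.1],
    [0,0,-0.003,0,0,0,0.1],
    [0,0,-0.003,0,0,0,0.1]
  ]
}}

```text
time: 9.7
position: [578.5, 140.7, 117.5]
ee_rot: [-3.141, -0.001, 1.273]
contact_force: [-3.8, 6.3, -0.0]
gripper_width: 18.7
grip_force: 40.0
```

Nicely in the carrier. I'll continue gently to the seat, with the TCP at about 108.

>>> {"api": "send_rows", "payload": {
  "commands": [
    [0,0,-0.001,0,0,0,0.1],
    [0,0,-0.002,0,0,0,0.1],
    [0,0,-0.003,0,0,0,0.1],
    [0,0,-0.004,0,0,0,0.1],
    [0,0,-0.005,0,0,0,0.1],
    [0,0,-0.006,0,0,0,0.1],
    [0,0,-0.006,0,0,0,0.1]
  ]
}}

```text
time: 10.28
position: [578.5, 140.7, 111.5]
ee_rot: [-3.141, -0.001, 1.273]
contact_force: [-3.8, 6.1, 1.3]
gripper_width: 18.5
grip_force: 40.0
```

>>> {"api": "send_rows", "payload": {
  "commands": [
    [0,0,-0.001,0,0,0,0.1],
    [0,0,-0.002,0,0,0,0.1],
    [0,0,-0.003,0,0,0,0.1],
    [0,0,-0.003,0,0,0,0.1]
  ]
}}

```text
time: 10.62
position: [578.5, 140.8, 108.8]
ee_rot: [-3.141, -0.001, 1.273]
contact_force: [-4.0, 5.4, 4.1]
gripper_width: 18.4
grip_force: 40.0
```

>>> {"api": "send_rows", "payload": {
  "commands": [
    [0,0,-0.0005,0,0,0,0.1],
    [0,0,-0.001,0,0,0,0.1],
    [0,0,-0.001,0,0,0,0.1]
  ]
}}

```text
time: 10.87
position: [578.6, 140.8, 108.7]
ee_rot: [-3.141, -0.001, 1.273]
contact_force: [-7.0, 4.5, 11.4]
gripper_width: 18.2
grip_force: 40.0
```

>>> {"api": "send_rows", "payload": {
  "commands": [
    [0,0,0.001,0,0,0,0.5],
    [0,0,0.001,0,0,0,0.5],
    [0,0,0.001,0,0,0,0.5],
    [0,0,0.001,0,0,0,0.5],
    [0,0,0.02,0,0,0,0.5],
    [0,0,0.05,0,0,0,0.5],
    [0,0,0.08,0,0,0,0.5],
    [-0.006,-0.04,0.08,0,0,0,0.5],
    [-0.012,-0.08,0.08,0,0,0,0.5],
    [-0.018,-0.12,0.08,0,0,0,0.5],
    [-0.024,-0.16,0.08,0,0,0,0.5],
    [-0.03,-0.2,0.08,0,0,0,0.5],
    [-0.036,-0.24,0.08,0,0,0,0.5],
    [-0.042,-0.28,0.08,0,0,0,0.5],
    [-0.048,-0.32,0.08,0,0,0,0.5],
    [-0.054,-0.36,0.08,0,0,0,0.5],
    [-0.06,-0.4,0.07,0,0,0,0.5],
    [-0.066,-0.433,0.06,0,0,0,0.5],
    [-0.066,-0.433,0.06,0,0,0,0.5],
    [-0.066,-0.433,0.06,0,0,0,0.5]
  ]
}}

```text
time: 12.53
position: [511.2, -296.0, 166.5]
ee_rot: [-3.14, 0.001, 1.267]
contact_force: [0.4, 0.8, 0.3]
gripper_width: 44.2
grip_force: 0.0
```

Run:
```python
from workcell import grab_frame,sensors
import cv2,numpy as np
s=sensors.sense();print(s['position'],s['ee_rot'],s['gripper_width'])
t,d=[grab_frame(n)[:,:,::-1] for n in("top","side")]
a=cv2.resize(t[230:320,170:290],(400,300),interpolation=cv2.INTER_CUBIC);c=cv2.resize(d[175:250,165:265],(400,300),interpolation=cv2.INTER_CUBIC)
e=cv2.resize(d[230:400,170:370],(353,300),interpolation=cv2.INTER_CUBIC);e=np.pad(e,((0,0),(0,447),(0,0)))
cv2.imwrite("pics/c2.png",np.vstack([np.hstack([a,c]),e]))
```

```text
[ 511.19968779 -296.04727179  166.49407361] [-3.13971563e+00  7.00270409e-04  1.26694476e+00] 44.247604416037134
```

View pics/c2.png

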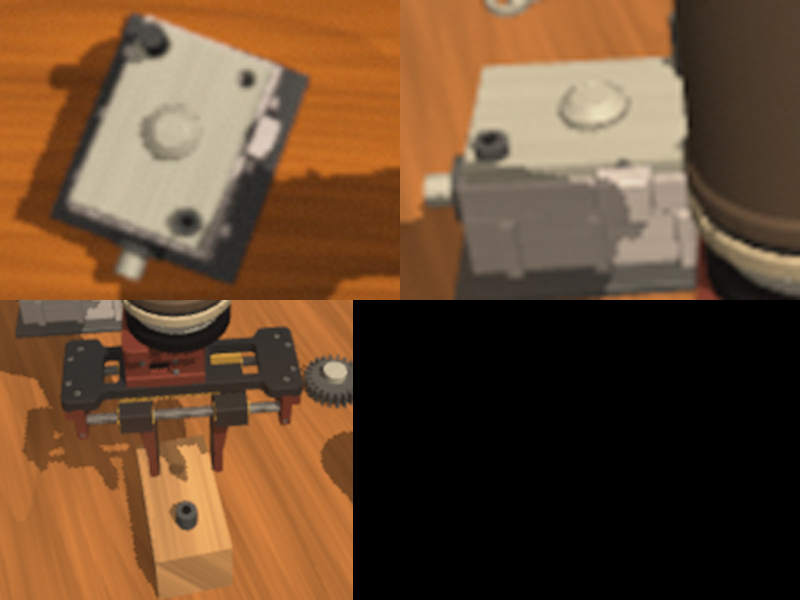

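The crop shows the drift seated upright at (150,40). The bolt hole now shows dark and in line at (247,78), and the bolt is untouched on the stand. Next I'll grasp the bolt.

>>> {"api": "send_rows", "payload": {
  "commands": [
    [0,0,0,0,0,0,0.5],
    [0,0,0,0,0,0,0.5],
    [0,0,-0.025,0,0,0,0.5],
    [0,0,-0.05,0,0,0,0.5],
    [0,0,-0.065,0,0,0,0.5],
    [0,0,-0.075,0,0,0,0.5],
    [0,0,-0.075,0,0,0,0.5],
    [0,0,-0.075,0,0,0,0.5]
  ]
}}

```text
time: 13.3
position: [513.4, -292.5, 93.0]
ee_rot: [-3.142, -0.0, 1.273]
contact_force: [0.2, -0.0, -0.1]
gripper_width: 43.6
grip_force: 0.0
```

>>> {"api": "send_rows", "payload": {
  "commands": [
    [-0.001,0,-0.004,0,0,0,0.5],
    [-0.001,0,-0.008,0,0,0,0.5],
    [-0.001,0,-0.008,0,0,0,0.5],
    [-0.001,0,-0.008,0,0,0,0.1],
    [-0.001,0,-0.008,0,0,0,0.1],
    [-0.001,0,-0.008,0,0,0,0.1],
    [-0.001,0,-0.008,0,0,0,0.1],
    [-0.001,0,-0.008,0,0,0,0.1],
    [-0.001,0,-0.008,0,0,0,0.1]
  ],
  "squeeze": 40
}}

```text
time: 14.05
position: [512.0, -293.2, 84.8]
ee_rot: [3.141, 0.0, 1.272]
contact_force: [0.3, -0.1, 1.5]
gripper_width: 18.1
grip_force: 40.0
```

Run:
```python
from h import *
print(ray("top",(170+247.5/(10/3)-.5,230+78/(10/3)-.5),80))
```

```text
[557.82919329  75.36725602]
```

>>> {"api": "send_rows", "payload": {
  "commands": [
    [0,0,0.02,0,0,0,0.1],
    [0,0,0.06,0,0,0,0.1],
    [0,0,0.1,0,0,0,0.1],
    [0.004,0.035,0.1,0,0,0,0.1],
    [0.008,0.07,0.1,0,0,0,0.1],
    [0.012,0.105,0.1,0,0,0,0.1],
    [0.017,0.14,0.1,0,0,0,0.1],
    [0.021,0.175,0.1,0,0,0,0.1],
    [0.026,0.21,0.1,0,0,0,0.1],
    [0.03,0.245,0.1,0,0,0,0.1],
    [0.034,0.28,0.1,0,0,0,0.1],
    [0.038,0.315,0.1,0,0,0,0.1],
    [0.042,0.345,0.1,0,0,0,0.1],
    [0.045,0.36,0.09,0,0,0,0.1],
    [0.045,0.368,0.08,0,0,0,0.1],
    [0.045,0.368,0.07,0,0,0,0.1],
    [0.045,0.368,0.065,0,0,0,0.1],
    [0.045,0.368,0.065,0,0,0,0.1],
    [0.045,0.368,0.065,0,0,0,0.1]
  ]
}}

```text
time: 15.63
position: [556.7, 72.9, 149.1]
ee_rot: [-3.141, 0.001, 1.27]
contact_force: [0.5, 0.6, 0.1]
gripper_width: 17.9
grip_force: 40.0
```

Run:
```python
from workcell import grab_frame,sensors
import cv2,numpy as np
from h import *
s=sensors.sense();X=s['position'];print(X,s['contact_force'])
f=grab_frame("side")[:,:,::-1]
cv2.imwrite("pics/c3.png",cv2.resize(f[120:240,180:280],(500,600),interpolation=cv2.INTER_CUBIC))
q=lambda p:((p-[180,120])*5).round(1)
for dz in(-3,-21,-61):print(dz,q(proj("side",X+[0,0,dz])))
for h in((556.4,74.9),(557.8,75.4)):print(q(proj("side",np.array([*h,80.]))))
```

```text
[556.6850638   72.8980921  149.10575002] [0.51994094 0.59056257 0.10315652]
-3 [273.1 336.3]
-21 [276.8 369.7]
-61 [284.6 441.2]
[284.3 452.9]
[286.9 451.5]
```

View pics/c3.png

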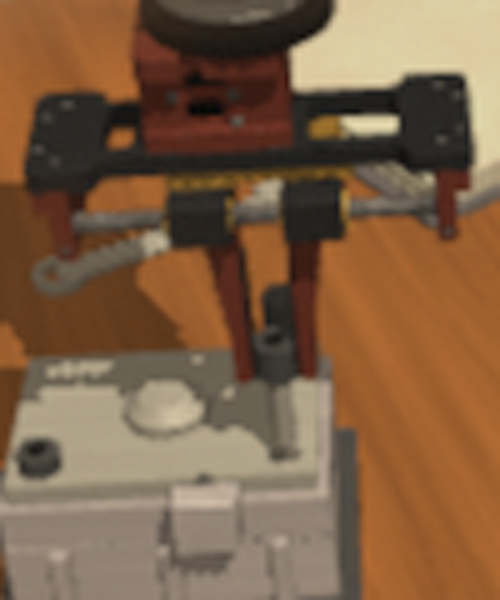

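The bolt hangs straight, its tip at (285,447), right over the bolt hole at (284,454). I'll lower it gently.

>>> {"api": "send_rows", "payload": {
  "commands": [
    [0,0,-0.003,0,0,0,0.1],
    [0,0,-0.006,0,0,0,0.1],
    [0,0,-0.008,0,0,0,0.1],
    [0,0,-0.01,0,0,0,0.1],
    [0,0,-0.012,0,0,0,0.1],
    [0,0,-0.012,0,0,0,0.1]
  ]
}}

```text
time: 16.18
position: [556.7, 75.0, 137.3]
ee_rot: [-3.141, 0.0, 1.272]
contact_force: [0.0, 0.3, -1.7]
gripper_width: 18.3
grip_force: 40.0
```

>>> {"api": "send_rows", "payload": {
  "commands": [
    [0,0,-0.0015,0,0,0,0.1],
    [0,0,-0.003,0,0,0,0.1],
    [0,0,-0.0045,0,0,0,0.1],
    [0,0,-0.0055,0,0,0,0.1],
    [0,0,-0.0055,0,0,0,0.1]
  ]
}}

```text
time: 16.6
position: [556.8, 75.0, 131.9]
ee_rot: [-3.141, -0.0, 1.272]
contact_force: [-0.3, 0.7, -1.3]
gripper_width: 17.9
grip_force: 40.0
```

>>> {"api": "send_rows", "payload": {
  "commands": [
    [0,0,-0.001,0,0,0,0.1],
    [0,0,-0.002,0,0,0,0.1],
    [0,0,-0.003,0,0,0,0.1],
    [0,0,-0.003,0,0,0,0.1]
  ]
}}

```text
time: 16.93
position: [556.9, 74.9, 129.0]
ee_rot: [-3.141, -0.0, 1.272]
contact_force: [-0.2, 1.9, -1.8]
gripper_width: 17.6
grip_force: 40.0
```

>>> {"api": "send_rows", "payload": {
  "commands": [
    [0,0,-0.001,0,0,0,0.1],
    [0,0,-0.002,0,0,0,0.1],
    [0,0,-0.003,0,0,0,0.1],
    [0,0,-0.004,0,0,0,0.1],
    [0,0,-0.004,0,0,0,0.1]
  ]
}}

```text
time: 17.35
position: [556.9, 74.9, 125.0]
ee_rot: [-3.141, -0.0, 1.272]
contact_force: [0.1, 1.7, 0.3]
gripper_width: 18.3
grip_force: 40.0
```

>>> {"api": "send_rows", "payload": {
  "commands": [
    [0,0,-0.0015,0,0,0,0.1],
    [0,0,-0.003,0,0,0,0.1],
    [0,0,-0.0045,0,0,0,0.1],
    [0,0,-0.006,0,0,0,0.1],
    [0,0,-0.006,0,0,0,0.1]
  ]
}}

```text
time: 17.77
position: [556.8, 74.9, 118.8]
ee_rot: [-3.141, 0.0, 1.272]
contact_force: [-0.3, 1.4, -1.0]
gripper_width: 18.3
grip_force: 40.0
```

>>> {"api": "send_rows", "payload": {
  "commands": [
    [0,0,-0.0015,0,0,0,0.1],
    [0,0,-0.003,0,0,0,0.1],
    [0,0,-0.0045,0,0,0,0.1],
    [0,0,-0.006,0,0,0,0.1],
    [0,0,-0.0075,0,0,0,0.1],
    [0,0,-0.009,0,0,0,0.1],
    [0,0,-0.0105,0,0,0,0.1],
    [0,0,-0.012,0,0,0,0.1],
    [0,0,-0.0135,0,0,0,0.1],
    [0,0,-0.015,0,0,0,0.1],
    [0,0,-0.015,0,0,0,0.1]
  ]
}}

```text
time: 18.68
position: [556.9, 75.0, 103.8]
ee_rot: [-3.141, -0.0, 1.272]
contact_force: [-0.2, 2.3, -0.9]
gripper_width: 17.7
grip_force: 40.0
```

>>> {"api": "send_rows", "payload": {
  "commands": [
    [0,0,-0.0007,0,0,0,0.1],
    [0,0,-0.0014,0,0,0,0.1],
    [0,0,-0.002,0,0,0,0.1],
    [0,0,-0.002,0,0,0,0.1]
  ]
}}

```text
time: 19.02
position: [556.9, 75.0, 102.1]
ee_rot: [3.142, -0.0, 1.272]
contact_force: [-0.6, 2.8, -0.3]
gripper_width: 18.0
grip_force: 40.0
```

>>> {"api": "send_rows", "payload": {
  "commands": [
    [0,0,-0.0005,0,0,0,0.1],
    [0,0,-0.001,0,0,0,0.1],
    [0,0,-0.0013,0,0,0,0.1],
    [0,0,-0.0013,0,0,0,0.1]
  ]
}}

```text
time: 19.35
position: [556.9, 75.0, 100.9]
ee_rot: [3.142, -0.0, 1.272]
contact_force: [0.0, 3.1, 0.9]
gripper_width: 18.1
grip_force: 40.0
```

>>> {"api": "send_rows", "payload": {
  "commands": [
    [0,0,0,0,0,0,0.45],
    [0,0,0,0,0,0,0.45],
    [0,0,0,0,0,0,0.45],
    [0,0,0,0,0,0,0.45],
    [0,0,0.02,0,0,0,0.45],
    [0,0,0.05,0,0,0,0.45],
    [0,0,0.085,0,0,0,0.45],
    [0,0,0.12,0,0,0,0.45],
    [0,-0.04,0.12,0,0,0,0.45],
    [0,-0.08,0.12,0,0,0,0.45],
    [0,-0.12,0.12,0,0,0,0.45],
    [0,-0.16,0.12,0,0,0,0.45],
    [0,-0.2,0.12,0,0,0,0.45],
    [0,-0.24,0.12,0,0,0,0.45],
    [0,-0.28,0.12,0,0,0,0.45],
    [0,-0.32,0.12,0,0,0,0.45],
    [0,-0.36,0.12,0,0,0,0.45],
    [0,-0.4,0.12,0,0,0,0.45],
    [0,-0.4,0.12,0,0,0,0.45],
    [0,-0.4,0.12,0,0,0,0.45]
  ]
}}

```text
time: 21.02
position: [555.5, -328.6, 220.1]
ee_rot: [-3.141, 0.001, 1.267]
contact_force: [0.8, 0.3, -0.1]
gripper_width: 39.5
grip_force: 0.0
```

Run:
```python
from workcell import grab_frame
import cv2,numpy as np
t,d=[grab_frame(n)[:,:,::-1] for n in("top","side")]
a=cv2.resize(t[230:320,170:290],(400,300),interpolation=cv2.INTER_CUBIC);c=cv2.resize(d[165:240,175:275],(400,300),interpolation=cv2.INTER_CUBIC)
cv2.imwrite("pics/c4.png",np.hstack([a,c]))
```

```text
(no output)
```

View pics/c4.png

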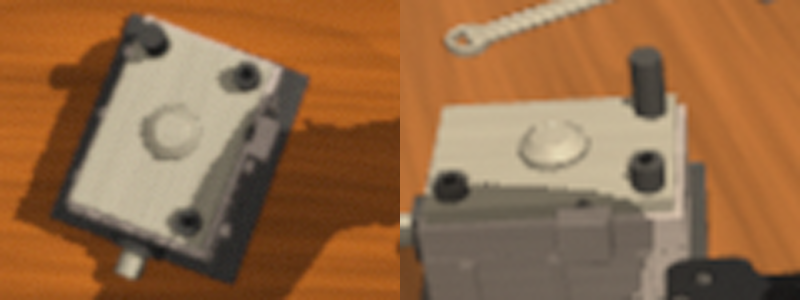

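Both parts are seated upright: the drift at (150,40) and the bolt at (245,75) in the top crop. The gripper is clear of everything, so I'm handing in.

```bash
python3 -c "
from workcell import ticket
print(ticket.hand_in())"
```

```text
the job is handed in; nothing more can be done
None
```

The job is handed in (no verdict came back): the drift and bolt are both seated upright and released in their holes by camera, the wrist force stayed under about 15 N in every reading, and the arm never went near the mug, gear or wrench.

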